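# Proof-pull a soldered coaxial jumper and hold the load

### The job

Load the blue-sleeved rigid jumper into the pull stand: slide it in level from the open front of the two slotted jaws, under their roofs, until it drops into the seats, with one connector outside the fixed jaw and the other inside the hook, and let go of it. Then take the black bow handle and pull it away from the jaws until the gauge's pointer stands in the middle of the green band, never past the red line, and finish holding the handle there: the spring draws it back if you let go. Leave the yellow-sleeved jumper, the tools and everything else where they lie.

Things in the scene. Friction and masses are not known exactly. Their poses are not given: they have to be found in the camera images.
- jumper_blue: Loose rigid jumper, 90 g, both ends alike: blue sleeve (10 mm dia, 36 long) at mid-length to grip it by, on an 8 mm copper tube; at each end a connector: brass hexagon 20 mm across flats, 9 long, then a 19 mm knurled nut. 144 mm over all; inner faces of the hexagons 100 mm apart. Origin: its centre, on the tube's axis (lies 10 mm above the worktop); y axis along the tube..
- jumper_yellow: The same kind of jumper with a yellow sleeve, not to be moved. Origin and axes as the blue one's; the two may lie in each other's places.
- stand: Fixed pull stand: aluminium base 90 x 315 mm, top 12 mm high. Origin on the worktop, on the stand's centre line. x axis: to the closed back of the jaws (away from the robot, turned up to 0.2 rad); y axis: along the stand to the fixed jaw. Parts lie on the line x = 0, 60 mm up; from +y to -y: fixed jaw, 70 mm gap (free for fingers), hook, gauge, bow handle.
- fork: Fixed jaw: upright plate y = 110 to 118 mm, 82 mm high (origin and axes of the stand). Throat open to -x, mouth at x = -27 mm: lip top 60 mm above the worktop, roof underside 73, roof top 82, so the 8 mm tube goes in with its axis 66 to 67 mm up; behind the lip, x = -6 to 6 mm, the floor drops 4 mm: the seat.
- fork_seat (a point): Where the tube's axis lies when seated in the fixed jaw: mid-thickness of the plate, 60 mm above the worktop. Axes as the stand.
- hook: Moving jaw: C-shaped steel hook on the gauge's rod, open to -x. 8 mm plate with lip, roof and seat as the fixed jaw; behind it (-y) a 42 mm long space for the connector. Origin and axes of the stand when home. The plates bear on the inner faces of the two hexagons. Over both plates 86 mm at home, so the jumper has 14 mm of end play, less pull.
- hook_seat (a point): Where the tube's axis lies when seated in the hook: mid-thickness of its plate, 60 mm above the worktop; 78 mm from fork_seat towards the stand's -y when both joints are 0. Moves with the hook. Axes as the stand.
- carriage: Carriage with the gauge and its black bow handle, moves by pull. Handle: round black bar 14 mm dia, 64 mm free length, across the stand (along its x), 60 mm above the worktop, held at its ends by two rods from a yoke; 37 mm free between bar and yoke. Grip it from above, fingers before and behind the bar (closing along the stand's y). Origin and axes of the stand when home.
- handle_grip (a point): Centre of the bow handle's bar, 60 mm above the worktop, 150 mm from the stand's origin towards -y when home.
- pull (a joint): How far carriage, gauge and handle are drawn out along the stand's -y, m: 0 home, 0.06 end of the rail; starts at 0 to 0.006. Friction about 1 N, no spring of its own, but once the jumper is taut the gauge's spring draws it back.
- gauge (a joint): The gauge's reading: how far its spring is drawn out, m. 0 unloaded, 0.04 at its stop; 400 N/m, so 10 N at the middle of the green band (0.025). It stays 0 while the handle takes up the end play, then grows as much as pull does. Green band 0.021 to 0.029, red line 0.034.
- pointer (a point): Foot of the black pointer blade on top of the gauge's housing, 77 mm above the worktop; it moves along the scale towards the stand's +y as the spring is drawn out.
- band (a point): Middle of the green band (8 mm wide) on the white scale on top of the gauge's housing; the thin red line is 9 mm farther towards +y, zero 25 mm towards -y. Moves with the carriage.
- torque_wrench: Grey torque wrench 139 mm long, lying at the front; not to be moved.
- calculator: Pocket calculator 138 x 74 x 15 mm at the front right; not to be moved.
- side_cutters: Red-handled side cutters 134 mm long, lying behind the stand; not to be moved.

How it is judged (in metres and radians):
On the way:
1. the blue jumper lies in both seats, connectors outside the two plates, let go, gauge unloaded (x of jumper_blue in the frame of fork_seat between -0.005 and 0.005 m and z of jumper_blue in the frame of fork_seat between -0.004 and 0.0035 m and y of jumper_blue in the frame of fork_seat between -0.05 and -0.028 m and y of jumper_blue in the frame of hook_seat between 0.028 and 0.05 m and angle between the y axis of jumper_blue and the y axis of fork_seat, either way round below 0.06 rad and contact force between the fingers and jumper_blue below 0.3 N and value of joint gauge below 0.005 m), for 0.2 s.
At the end, for the whole second after the job is handed in: The blue jumper lies in both seats (tube axis within 5 mm across, 4 mm in height, 0.06 rad), untouched by the robot and taut between fixed jaw and hook (over 5 N on each); the fingers hold the bow handle at rest (over 4 N), the pointer in the green band (gauge 0.021 to 0.029) (x of jumper_blue in the frame of fork_seat between -0.005 and 0.005 m and z of jumper_blue in the frame of fork_seat between -0.004 and 0.0035 m and y of jumper_blue in the frame of fork_seat between -0.05 and -0.028 m and y of jumper_blue in the frame of hook_seat between 0.028 and 0.05 m and angle between the y axis of jumper_blue and the y axis of fork_seat, either way round below 0.06 rad and contact force between each of the fingers, the arm and jumper_blue below 0.3 N and value of joint gauge between 0.021 and 0.029 m and velocity of joint pull between -0.005 and 0.005 m/s and contact force between jumper_blue and fork above 5 N and contact force between jumper_blue and hook above 5 N and contact force between the fingers and carriage above 4 N and contact force between the fingers and hook below 0.3 N); the arm keeps its last pose, push and grip.
It fails at once if the pointer goes past the red line (value of joint gauge above 0.034 m).
It fails at once if jumper yellow: disturbed (moved over 2 cm) (distance of jumper_yellow from where it was at the start of the episode above 0.02 m).
It fails at once if torque wrench: disturbed (moved over 2 cm) (distance of torque_wrench from where it was at the start of the episode above 0.02 m).
It fails at once if calculator: disturbed (moved over 2 cm) (distance of calculator from where it was at the start of the episode above 0.02 m).
It fails at once if side cutters: disturbed (moved over 2 cm) (distance of side_cutters from where it was at the start of the episode above 0.02 m).
It also fails if it takes over 64 s, if anything falls off the work surface, if the arm or the gripper's body presses on something with over 40 N, if the wrist force passes 120 N, or if a joint passes its speed limit or range.

### The arm

A 7-joint arm with a two-finger parallel gripper is mounted at the origin on a cart in front of the work surface, level with it; the furniture and walls round the work are solid. World frame = base frame: x ahead of the robot, y to its left, z up, the work surface at z = 0. Lengths are in mm, angles in rad, forces in N, time in s.
With the tool pointing down it reaches from about 400 to 850 mm from the base axis. Payload 10.4 kg.
Tool frame: the origin (TCP) lies between the finger pads; the fingertips stand 25 mm ahead of it and the grasp point (between the pads) lies 6 mm ahead of it; z points along the fingers, y is the line along which they close (so a half turn about z gives the same grasp; the last joint's range is limited). The gripper opens to 87 mm and grips with 3 to 60 N. Pads are 19 mm wide; open, the fingers measure 117 mm over their backs; the gripper's body (75 mm by 190 mm) begins 51 mm behind the grasp point.
Start: joints at [1.128, 0.332, -0.065, 1.46, 0.022, 1.35, -0.088], TCP at [254.758, -570.743, 247.576] pointing down, gripper open.
Joint ranges: [-2.6, 2.6], [-0.5, 2.12], [-1.47, 1.34], [0.16, 2.42], [-1.27, 4.41], [0.06, 2.06], [-2.6, 2.6]. Speed limits (rad/s): [2.22, 2.22, 2.79, 2.79, 3.14, 3.14, 3.14].

### API

Orientations are given as [roll, pitch, yaw] about the fixed x, y, z axes, in that order (R = Rz(yaw) Ry(pitch) Rx(roll)).
In Python, from bench import env gives the robot as it stands. Calls block until the motion is done:
- env.move_ptp(position, orientation): joint-space move of the TCP to a pose.
- env.servo_line(position, max_speed=150, orientation=None): straight line of the TCP; orientation=None keeps the orientation; max_speed is the mean speed in mm/s.
- env.movej(angles): joint-space move.
- env.gripper_to(opening): finger opening in mm; the grip force is fixed at half the most; returns when the fingers have stopped.
- env.sleep(seconds).
- env.inverse_kinematics(position, orientation): joint angles nearest the present ones, or None.
- env.grab_frame(name): name is "scene" or "top"; returns a dict with "img" (384x512x3 uint8, red, green, blue), "fx", "fy", "cx", "cy" (pixels), "R" (3x3) and "t" (3): a world point X has camera coordinates R X + t. Camera axes: x right, y down, z forward; pixel columns grow to the right and rows downward; lengths in mm; the calibration is good to about 2 mm. A picture is of the moment at which its call begins. There is no depth.
A pose or a line that the arm cannot do raises env.MotionError and nothing moves.
- env.finish_job(): hands the job in; it is judged then, once.
Readings, each from a call of its own:
- env.read_t(): time.
- env.read_joint_positions(): joint angles.
- env.read_joint_vel(): joint speeds.
- env.read_joint_torque(): joint torques, N m.
- env.read_tcp_pos(): TCP position.
- env.read_tool_rot(): TCP orientation.
- env.read_force(): force on the tool from outside, world axes, zero at the start.
- env.read_moment(): the same for the moment, N m.
- env.read_opening(): finger opening in mm.
- env.read_grip_force(): force on a finger pad.
Only numpy, scipy, OpenCV 4.12 (cv2) and the standard library are available. Lean on these libraries where they do the work, as an engineer would, in place of code of your own. Each camera call takes 0.05 s, during which the arm holds its last target. There are 200 camera calls.

## Working session

There is one attempt and no reset: what is moved stays moved. The work goes in short steps, each a Python script; the robot and the scene stay as the last script left them, time stands still between calls to the robot, and variables do not carry over. Pictures are saved under pics/ and viewed, at most 10 in all, crops included, and the job is handed in when it is done.

```bash
mkdir -p pics; ls; cat > h.py <<'E'
import numpy as np, cv2
from bench import env
def grab(n):
    f=env.grab_frame(n); f['R']=np.array(f['R']); f['t']=np.array(f['t']); return f
def save(f,p,s=1.5): cv2.imwrite(p,cv2.resize(cv2.cvtColor(f['img'],cv2.COLOR_RGB2BGR),None,fx=s,fy=s,interpolation=cv2.INTER_CUBIC))
def ray(f,u,v,z):
    d=f['R'].T@np.array([(u-f['cx'])/f['fx'],(v-f['cy'])/f['fy'],1]); o=-f['R'].T@f['t']
    return o+d*(z-o[2])/d[2]
def proj(f,X):
    c=f['R']@np.array(X,float)+f['t']; return np.array([f['fx']*c[0]/c[2]+f['cx'],f['fy']*c[1]/c[2]+f['cy']])
E
python3 - <<'E'
from h import *
for n in('scene','top'):
    f=grab(n); save(f,f'pics/{n}0.png'); print(n,f['fx'],f['cx'],f['cy'],(-f['R'].T@f['t']).round(), f['R'].round(2).tolist())
print(env.read_tool_rot(),env.read_t())
E
```

```text
pics
scene 496.6585163771342 259.2220843225182 187.71125884376877 [-280.  478.  897.] [[-0.48, -0.88, 0.01], [-0.59, 0.32, -0.74], [0.65, -0.37, -0.67]]
top 438.34369001828446 246.88889772955758 189.03040184329618 [ 447.   22. 1063.] [[-0.01, -1.0, 0.02], [-1.0, 0.0, -0.07], [0.07, -0.02, -1.0]]
[-3.14037531e+00  5.14675106e-05  4.19842927e-01] 0.1
```

View pics/scene0.png

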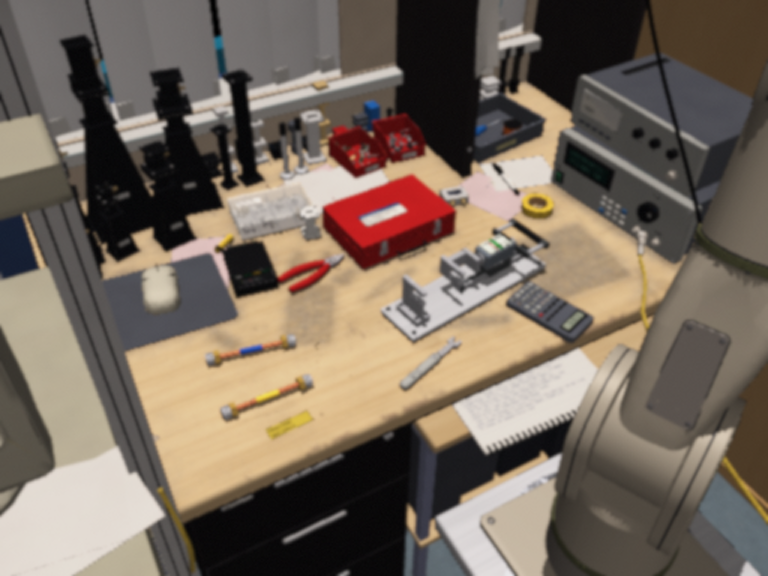

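View pics/top0.png

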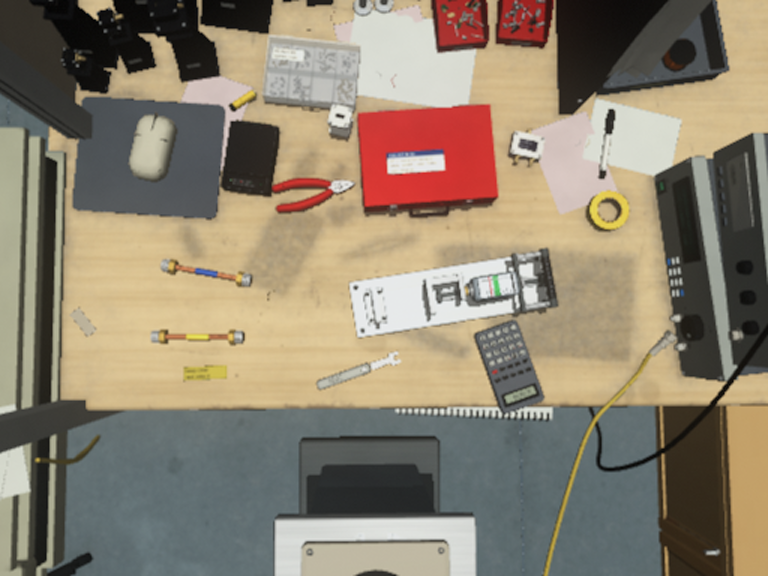

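The top view shows the blue jumper at about (207,272)/1.5, the yellow one at (198,337)/1.5, and the stand spanning (350–556, 250–338)/1.5 with the fixed jaw on the left. Next I'll measure the blue sleeve and the stand.

```bash
python3 - <<'E'
from h import *
f=grab('top'); s=grab('scene')
def sleeve(f,box):
    hsv=cv2.cvtColor(f['img'],cv2.COLOR_RGB2HSV); m=cv2.inRange(hsv,(105,120,60),(130,255,255))
    k=np.zeros_like(m); x0,y0,x1,y1=box; k[y0:y1,x0:x1]=m[y0:y1,x0:x1]
    ys,xs=np.nonzero(k); return xs.mean(),ys.mean(),len(xs)
a=sleeve(f,(100,165,175,200)); b=sleeve(s,(130,210,205,250)); print(a,b)
print('top@10',ray(f,a[0],a[1],10).round(1),'scene@10',ray(s,b[0],b[1],10).round(1))
# jumper direction: non-wood pixels in box (saturated/grey diff)
hsv=cv2.cvtColor(f['img'],cv2.COLOR_RGB2HSV)
box=(100,165,175,200); sub=f['img'][165:200,100:175].astype(int)
bg=np.median(sub.reshape(-1,3),0); m=(np.abs(sub-bg).sum(2)>90).astype(np.uint8)
n,l,st,c=cv2.connectedComponentsWithStats(m); print(st[1:].tolist())
ys,xs=np.nonzero(m); P=np.array([ray(f,x+100,y+165,10)[:2] for x,y in zip(xs,ys)])
r=cv2.minAreaRect(P.astype(np.float32)); print('jumper rect',r); v=cv2.fitLine(P.astype(np.float32),cv2.DIST_HUBER,0,.01,.01).ravel(); print(v, 'yaw of y axis',np.arctan2(v[1],v[0]))
# stand base
g=cv2.inRange(hsv,(0,0,150),(180,45,255)); g[:160]=0; g[230:]=0; g[:,:225]=0; g[:,380:]=0
g=cv2.morphologyEx(g,cv2.MORPH_CLOSE,np.ones((9,9)))
n,l,st,c=cv2.connectedComponentsWithStats(g); i=1+st[1:,4].argmax(); print(st[i])
ys,xs=np.nonzero(l==i); P=np.array([ray(f,x,y,12)[:2] for x,y in zip(xs,ys)],np.float32)
r=cv2.minAreaRect(P); print('base',r,cv2.boxPoints(r).round(1).tolist())
i1=cv2.resize(f['img'][155:230,228:378],None,fx=5,fy=5,interpolation=cv2.INTER_CUBIC)
i2=cv2.resize(s['img'][140:230,245:375],None,fx=5,fy=5,interpolation=cv2.INTER_CUBIC)
w=np.zeros((i1.shape[0]+0,750,3),np.uint8); w[:]=i1
cv2.imwrite('pics/z_top.png',w[:,:,::-1]); cv2.imwrite('pics/z_scene.png',i2[:,:,::-1])
E
```

```text
(np.float64(137.10526315789474), np.float64(181.21052631578948), 38) (np.float64(167.08333333333334), np.float64(232.80555555555554), 36)
top@10 [542.1 267.6  10. ] scene@10 [539.9 266.7  10. ]
[[29, 5, 1, 1, 1], [31, 5, 1, 1, 1], [8, 8, 61, 19, 314]]
jumper rect ((546.5252685546875, 263.72308349609375), (145.8866424560547, 37.64916229248047), 79.37464904785156)
[1.8731214e-01 9.8230046e-01 5.3969458e+02 2.6495154e+02] yaw of y axis 1.3823712
[ 233  167  133   63 4832]
base ((480.10479736328125, -124.44760131835938), (143.6967315673828, 311.6642761230469), 8.728500366210938) [[385.3999938964844, 18.700000762939453], [432.70001220703125, -289.3999938964844], [574.7999877929688, -267.6000061035156], [527.5, 40.5]]
```

View pics/z_top.png

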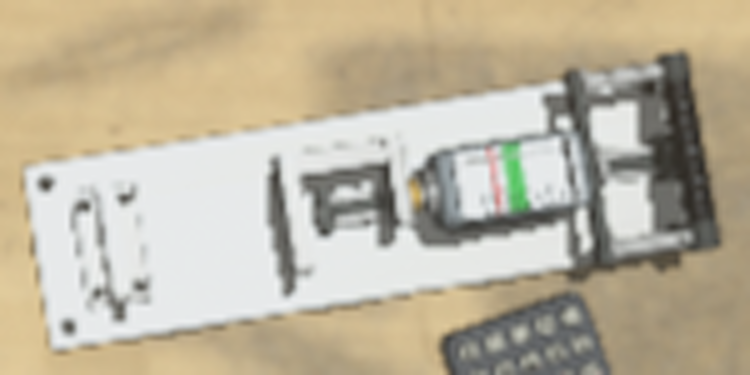

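View pics/z_scene.png

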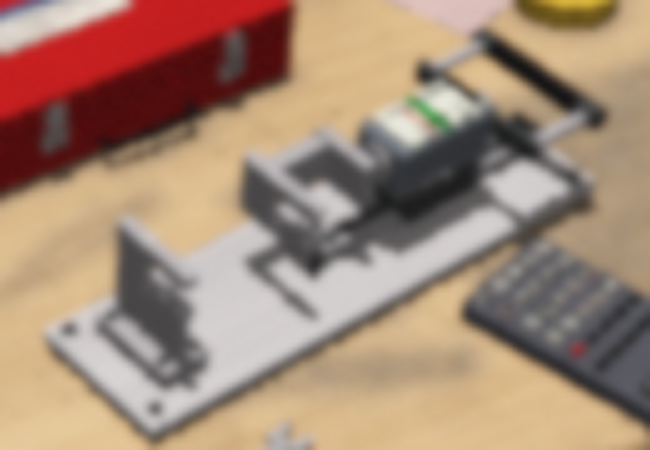

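The zooms show base corners at crop px (25,168) and (55,348), the hook plate at x≈283, the green band at x≈513 and the bar from (672,60) to (708,245), all at ×5 with offset (228,155). I'll fit the base edges and cross-check the features.

```bash
cat > st.py <<'E'
from h import *
from scipy.optimize import least_squares
f=grab('top'); s=grab('scene')
hsv=cv2.cvtColor(f['img'],cv2.COLOR_RGB2HSV)
g=(hsv[:,:,1]<45)&(hsv[:,:,2]>120)
C=np.arange(245,338); top=[];bot=[]
for u in C:
    r=np.nonzero(g[160:232,u])[0]+160; top.append(r[0]-.5)
    if u<320: bot.append(r[-1]+.5)
W=lambda us,vs,z:np.array([ray(f,u,v,z)[:2] for u,v in zip(us,vs)],np.float32)
def line(P): return cv2.fitLine(P,cv2.DIST_HUBER,0,.01,.01).ravel()
A=line(W(C,top,12)); B=line(W(C[:len(bot)],bot,12))
for l in(A,B):
    if l[1]<0:l[:2]*=-1
print('edges yaw of y-axis',np.arctan2(A[1],A[0])-np.pi/2,np.arctan2(B[1],B[0])-np.pi/2)
psi=np.mean([np.arctan2(l[1],l[0]) for l in(A,B)])-np.pi/2
ex=np.array([np.cos(psi),np.sin(psi)]); ey=np.array([-ex[1],ex[0]])
print('width',(A[2:]-B[2:])@ex)
rows=range(193,220); L=line(W([np.nonzero(g[r,225:300])[0][0]+224.5 for r in rows],rows,12))
mid=((A[2:]+B[2:])/2)@ex; end=L[2:]@ey; print('end-edge yaw',np.arctan2(L[1],L[0]),'cx',mid,'end y',end)
def show(n,X): print(n,'x %.1f y(from end) %.1f'%(X[:2]@ex-mid,X[:2]@ey-end))
T=lambda u,v,z:ray(f,228+u/5-.4,155+v/5-.4,z)
S=lambda u,v,z:ray(s,245+u/5-.4,140+v/5-.4,z)
show('bar a top',T(672,60,67));show('bar b',T(708,245,67));show('bar a sc',S(485,38,67));show('bar b sc',S(598,112,67))
show('hook plate top a',T(272,158,82));show('hook b',T(290,292,82))
show('fork sc back',S(122,220,82));show('fork sc front',S(193,280,82));show('hook sc back',S(248,158,82));show('hook sc front',S(322,215,82))
show('green',T(513,175,77));show('red',T(493,180,77));show('green sc',S(432,112,77))
show('fork base?',T(80,205,12));show('fork base?',T(145,300,12)); show('sc end near',S(155,438,12));show('sc end far',S(48,338,12))
E
python3 st.py
```

```text
edges yaw of y-axis 0.1527915 0.15161204
width 90.70013
end-edge yaw 0.15696616 cx 480.0999 end y -39.853127
bar a top x 42.1 y(from end) -303.2
bar b x -44.2 y(from end) -304.5
bar a sc x 35.6 y(from end) -300.9
bar b sc x -46.9 y(from end) -303.3
hook plate top a x 25.4 y(from end) -112.4
hook b x -35.2 y(from end) -110.5
fork sc back x 24.2 y(from end) -35.4
fork sc front x -30.6 y(from end) -35.6
hook sc back x 23.0 y(from end) -116.6
hook sc front x -32.6 y(from end) -117.4
green x 1.0 y(from end) -219.5
red x 0.2 y(from end) -210.2
green sc x -2.2 y(from end) -222.8
fork base? x 21.9 y(from end) -25.0
fork base? x -28.0 y(from end) -48.6
sc end near x -50.9 y(from end) 1.3
sc end far x 36.5 y(from end) 0.8
```

Width comes out at 90.7 mm (90 expected) and yaw at 0.152. Fork, hook and bar agree on the stand end being at y≈150 with pull ≈3 mm. Next I'll check IK and pick up the blue jumper.

```bash
cat >> h.py <<'E'
psi=0.152; ex=np.array([np.cos(psi),np.sin(psi)]); ey=np.array([-ex[1],ex[0]])
O=ex*480.1+ey*(-39.85-150)          # stand origin, world xy
def S(x,y,z): return [*(O+ex*x+ey*y),z]
def down(yaw): return [np.pi,0,yaw]
E
python3 - <<'E'
from h import *
print(O)
for n,p,ys in(('pick',[541,267,30],(1.385,-1.757)),('place',S(0,74,85),(psi+np.pi/2,psi-np.pi/2)),('mouth',S(-55,74,85),(psi+np.pi/2,psi-np.pi/2)),('handle',S(0,-153,66),(psi,psi+np.pi)),('handle2',S(0,-195,66),(psi,psi+np.pi))):
    for y in ys:
        q=env.inverse_kinematics(p,down(y)); print(n,np.round(p),round(y,2),None if q is None else np.round(q,2))
E
```

```text
[ 503.31076354 -114.96655082]
pick [541 267  30] 1.39 [ 0.16  0.7  -0.92  1.69  0.62  1.07 -1.14]
pick [541 267  30] -1.76 [ 0.34  0.92 -1.25  1.68  0.92  1.25  1.83]
place [492. -42.  85.] 1.72 [ 0.59  0.28 -0.66  1.95  0.21  0.98 -0.02]
place [492. -42.  85.] -1.42 [-1.    0.42  1.18  2.02 -0.46  1.   -2.58]
mouth [438. -50.  85.] 1.72 [ 0.66  0.16 -0.68  2.08  0.12  0.94  0.07]
mouth [438. -50.  85.] -1.42 None
handle [ 526. -266.   66.] 0.15 [ 0.61  0.44 -0.27  1.73  0.14  0.99 -1.13]
handle [ 526. -266.   66.] 3.29 [ 0.88  0.5  -0.61  1.72  0.32  1.03  1.88]
handle2 [ 533. -308.   66.] 0.15 [ 0.63  0.48 -0.23  1.67  0.13  1.01 -1.06]
handle2 [ 533. -308.   66.] 3.29 [ 0.91  0.54 -0.6   1.65  0.34  1.05  1.93]
```

```bash
python3 - <<'E'
from h import *
env.servo_line([300,-300,330],250)
env.move_ptp([541,267,160],down(1.385))
env.gripper_to(45)
env.servo_line([541,267,29],100)
env.gripper_to(5); print('grip',env.read_opening(),env.read_grip_force(),env.read_force())
f0=env.read_force()
env.servo_line([541,267,160],120); print(env.read_opening(),env.read_tcp_pos(),env.read_force(),env.read_t())
a=grab('top'); b=grab('scene')
cv2.imwrite('pics/grip.png',np.hstack([cv2.resize(a['img'][130:230,60:210],None,fx=2.6,fy=2.6),cv2.resize(b['img'][130:230,90:240],None,fx=2.6,fy=2.6)])[:,:,::-1])
E
```

```text
grip 9.134505202234106 29.999909698963165 [-1.08065682 -0.41182235  1.76170601]
8.964272694034953 [540.68356217 266.7141484  159.14243722] [ 1.05416478 -0.09493871 -1.81628839] 8.275
```

View pics/grip.png

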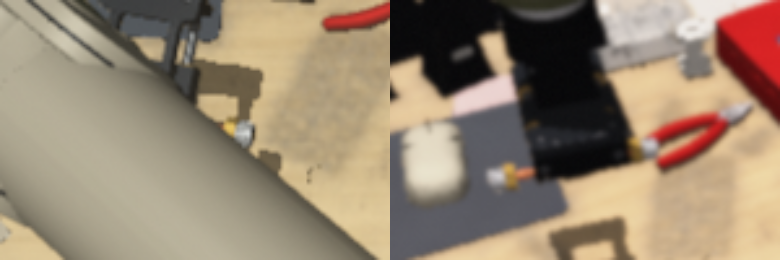

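Jumper held (opening 9 mm, both connectors visible at grip-pic right half (490,178) and (658,150)). Next I'll carry it to a point before the mouths and check.

```bash
python3 - <<'E'
from h import *
s=grab('scene'); a=ray(s,127.7,198.5,140.5);b=ray(s,193.5,187.7,140.5); print(a.round(1),b.round(1),((a+b)/2).round(1),np.linalg.norm(a-b))
env.move_ptp(S(-65,73.5,160),down(psi+np.pi/2))
env.servo_line(S(-65,73.5,85.5),80)
print(env.read_tcp_pos(),S(-65,73.5,85.5),env.read_tool_rot(),env.read_t(),env.read_force())
b=grab('scene'); t=grab('top')
cv2.imwrite('pics/mouth.png',np.hstack([cv2.resize(t['img'][155:240,210:330],None,fx=3.3,fy=3.3),cv2.resize(b['img'][150:235,235:355],None,fx=3.3,fy=3.3)])[:,:,::-1])
E
```

```text
[557.4 337.  140.5] [521.8 194.6 140.5] [539.6 265.8 140.5] 146.68901170786455
[428.30826781 -52.13528436  85.93222613] [np.float64(427.9311689344112), np.float64(-52.155988672716006), 85.5] [3.14091941e+00 3.59920300e-04 1.72290805e+00] 10.8667 [ 0.87934648  1.00730378 -0.49327927]
```

View pics/mouth.png

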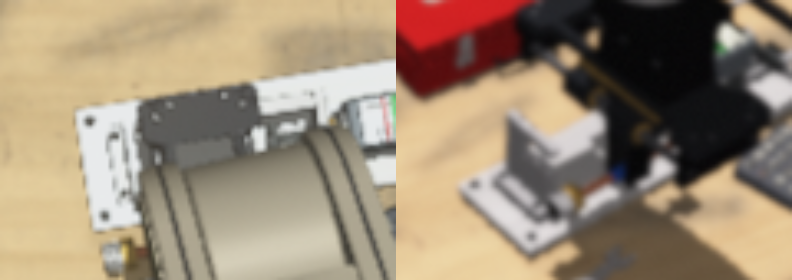

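The top view shows the near connector's outer end at about (105,260), just outside the fork's line, and the scene view shows the brass hex clear of the plate. I'll check that number and then slide in with force watching.

```bash
python3 - <<'E'
from h import *
t=grab('top'); X=ray(t,241.4,233.4,66.5); print('end: x %.1f y %.1f (expect -65, 145.5)'%((X[:2]-O)@ex,(X[:2]-O)@ey))
o=down(psi+np.pi/2); y=74.2
env.servo_line(S(-40,y,85.5),50)
env.sleep(.2); f0=np.array(env.read_force())
for x in list(range(-36,-3,4))+list(range(-3,9)):
    env.servo_line(S(x,y,85.5),40); env.sleep(0.08)
    d=np.array(env.read_force())-f0; p=(np.array(env.read_tcp_pos())[:2]-O)
    print(x,'x %.1f y %.1f z %.1f'%(p@ex,p@ey,env.read_tcp_pos()[2]),'F',(d[:2]@ex).round(1),(d[:2]@ey).round(1),d[2].round(1))
    if np.linalg.norm(d)>6: break
print(env.read_t(),env.read_opening())
E
```

```text
end: x -64.9 y 144.4 (expect -65, 145.5)
-36 x -36.0 y 74.2 z 85.5 F -0.3 1.9 0.6
-32 x -32.0 y 74.3 z 85.5 F 0.8 1.3 0.1
-28 x -28.0 y 74.3 z 85.5 F -0.2 0.6 -0.6
-24 x -24.0 y 74.3 z 85.5 F -0.8 0.7 0.3
-20 x -20.0 y 74.3 z 85.5 F -0.2 1.0 -0.4
-16 x -16.0 y 74.3 z 85.5 F -0.1 0.9 -0.5
-12 x -12.0 y 74.3 z 85.5 F -0.8 0.6 0.5
-8 x -8.0 y 74.3 z 85.5 F 0.0 2.1 -0.5
-4 x -4.0 y 74.3 z 85.5 F -0.1 -0.5 -0.2
-3 x -3.0 y 74.2 z 85.5 F -0.9 -0.1 -1.0
-2 x -2.0 y 74.2 z 85.5 F 0.1 1.2 -0.5
-1 x -1.0 y 74.2 z 85.5 F -0.3 0.9 -0.2
0 x 0.0 y 74.2 z 85.5 F -0.8 0.8 -1.4
1 x 0.5 y 74.2 z 85.3 F -4.3 1.3 1.4
2 x 0.7 y 74.2 z 85.2 F -9.4 1.2 5.7
16.8667 8.827364920752858
```

Contact with the back of the seats came at x≈0.6, so the seat centre is at about −1.4. I'll back off, lower it into the seats, release and look.

```bash
python3 - <<'E'
from h import *
y=74.2; x=-1.3
env.servo_line(S(x,y,85.5),20); env.sleep(.2); f0=np.array(env.read_force())
for z in np.arange(84.5,77,-1):
    env.servo_line(S(x,y,z),20); env.sleep(.06)
    d=np.array(env.read_force())-f0; print(z,env.read_tcp_pos()[2].round(1),'F',(d[:2]@ex).round(1),(d[:2]@ey).round(1),d[2].round(1))
    if d[2]>4: env.servo_line(S(x,y,z+.7),20); break
env.gripper_to(22); env.sleep(.3); print('open',env.read_opening(),env.read_t())
env.servo_line([*S(x,y,0)[:2],150],100)
env.move_ptp(S(0,-154,170),down(psi)); 
b=grab('scene'); t=grab('top')
cv2.imwrite('pics/seat.png',np.hstack([cv2.resize(t['img'][150:235,225:345],None,fx=3.3,fy=3.3),cv2.resize(b['img'][150:235,235:355],None,fx=3.3,fy=3.3)])[:,:,::-1]); print(env.read_t())
E
```

```text
84.5 84.4 F 0.0 0.0 0.6
83.5 83.5 F 0.6 0.5 -0.0
82.5 82.5 F -0.8 0.1 0.6
81.5 81.5 F -0.5 -0.9 0.9
80.5 80.5 F 0.4 0.1 0.8
79.5 79.5 F 0.4 -1.0 0.2
78.5 78.8 F -1.6 0.2 6.1
open 21.84677109567752 20.6667
22.6667
```

View pics/seat.png

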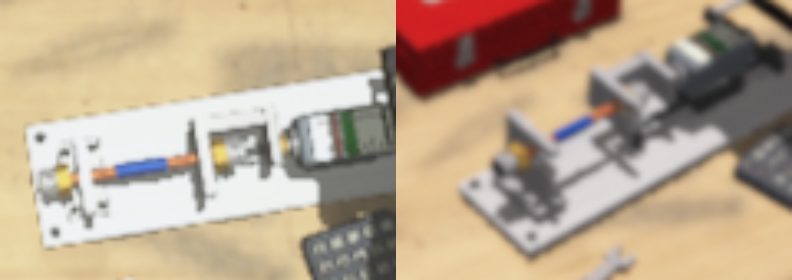

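The jumper lies in both seats, with the left hex outside the fork and the right hex inside the hook (left half: brass at (65,180) and (215,150)). Next is gripping the handle and a stepwise pull.

```bash
python3 - <<'E'
from h import *
env.gripper_to(38)
env.servo_line(S(-1,-153,66),80); env.sleep(.2); print(env.read_force())
env.gripper_to(10); env.sleep(.3); print('open',env.read_opening(),env.read_grip_force(),env.read_t())
f0=np.array(env.read_force()); D=[]
for y in np.arange(-155,-174.1,-1.5):
    env.servo_line(S(-1,y,66),15); env.sleep(.1)
    F=np.mean([np.array(env.read_force())-f0 for _ in range(3)],0); p=(np.array(env.read_tcp_pos())[:2]-O)@ey
    D.append((p,F[:2]@ey)); print('%.1f %.1f'%D[-1])
    if D[-1][1]>6: break
print(env.read_t(),env.read_opening())
b=grab('scene'); t=grab('top')
cv2.imwrite('pics/pull.png',np.hstack([cv2.resize(t['img'][150:235,265:385],None,fx=3.3,fy=3.3),cv2.resize(b['img'][125:210,285:405],None,fx=3.3,fy=3.3)])[:,:,::-1])
E
```

```text
[ 0.41180155 -0.23655215 -0.44297408]
open 12.944960408887308 29.969633049331605 25.85
-154.8 2.5
-156.6 1.3
-158.2 2.0
-159.7 0.1
-161.1 1.6
-162.6 0.9
-164.2 1.7
-165.6 1.8
-167.0 1.6
-168.5 3.8
-170.0 2.6
-171.5 4.0
-173.0 4.2
30.4333 12.919147564620774
```

View pics/pull.png

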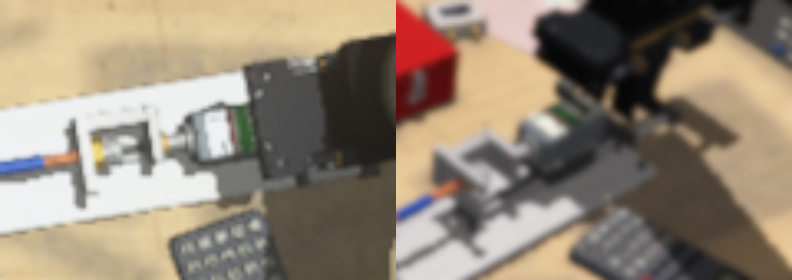

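The green band is visible in both views (left half at (243,130), right half at (565,112)). The spring is just starting to load, with onset near y≈−166. I'll pull further to −186 and then fit.

```bash
python3 - <<'E'
from h import *
for y in (-177,-180,-183,-186):
    env.servo_line(S(-1,y,66),20); env.sleep(.15)
    R=[]
    for _ in range(10): R.append(np.array(env.read_force())[:2]@ey); env.sleep(.02)
    print('%.1f F %.2f'%((np.array(env.read_tcp_pos())[:2]-O)@ey,np.mean(R)))
print(env.read_t(),env.read_opening())
b=grab('scene'); t=grab('top')
cv2.imwrite('pics/pull2.png',np.hstack([cv2.resize(t['img'][165:225,300:360],None,fx=6.5,fy=6.5,interpolation=2),cv2.resize(b['img'][140:200,305:365],None,fx=6.5,fy=6.5,interpolation=2)])[:,:,::-1])
E
```

```text
-176.9 F 4.32
-179.7 F 5.65
-182.4 F 6.50
-185.1 F 7.68
33.05 13.350324448636218
```

View pics/pull2.png

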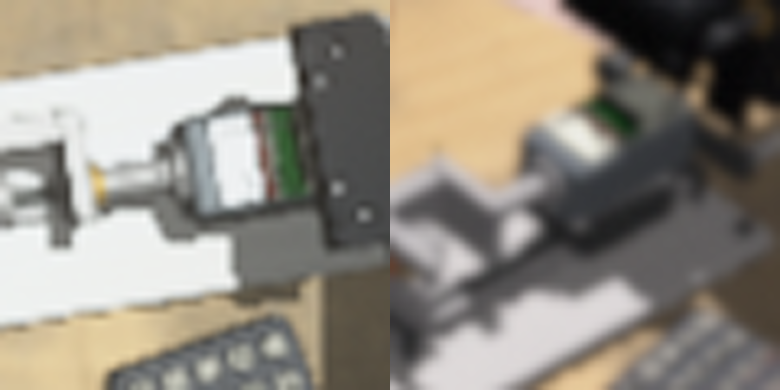

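Slope is 0.41 N/mm as expected. Relative to free running the force gives a gauge reading of ≈19 mm, and geometry gives ≈21 mm. I'll look for the black pointer numerically along the scale in the scene view, then advance about 5 mm.

```bash
cat > pt.py <<'E'
from h import *
def prof():
    for n in('scene','top'):
        f=grab(n); hsv=cv2.cvtColor(f['img'],cv2.COLOR_RGB2HSV); m=cv2.inRange(hsv,(45,90,30),(85,255,255)); 
        c=proj(f,S(-1,-105,77)).astype(int); k=np.zeros_like(m); k[c[1]-25:c[1]+25,c[0]-25:c[0]+25]=m[c[1]-25:c[1]+25,c[0]-25:c[0]+25]
        ys,xs=np.nonzero(k); X=ray(f,xs.mean(),ys.mean(),77); q=X[:2]-O; gx,gy=q@ex,q@ey; print(n,len(xs),'green x %.1f y %.1f'%(gx,gy))
        for dx in(-6,0,6):
            row=[]
            for d in range(14,-16,-2):
                u=proj(f,S(gx+dx,gy+d,77)).astype(np.float32); p=cv2.getRectSubPix(f['img'],(1,1),(float(u[0]),float(u[1])))[0,0]; row.append('%d:%s'%(d,'/'.join(map(str,p))))
            print(dx,' '.join(row))
if __name__=='__main__': prof()
E
python3 pt.py; python3 - <<'E'
from h import *
env.servo_line(S(-1,-189.5,66),15); env.sleep(.3)
print((np.array(env.read_tcp_pos())[:2]-O)@ey, np.mean([np.array(env.read_force())[:2]@ey for _ in range(1)]),env.read_t())
E
python3 pt.py
```

```text
scene 10 green x -1.6 y -103.6
-6 14:166/160/149 12:143/134/124 10:118/109/98 8:92/89/75 6:67/74/56 4:45/62/40 2:31/53/30 0:24/45/26 -2:30/44/30 -4:40/46/38 -6:59/61/55 -8:76/76/71 -10:88/88/82 -12:98/98/91 -14:102/101/94
0 14:186/179/167 12:154/143/132 10:124/113/102 8:97/93/78 6:76/82/62 4:55/73/48 2:38/62/36 0:29/53/29 -2:26/45/27 -4:34/45/34 -6:50/55/47 -8:68/70/63 -10:85/85/78 -12:96/96/89 -14:103/103/95
6 14:202/197/185 12:174/166/155 10:142/133/121 8:110/106/92 6:81/86/68 4:61/76/54 2:45/67/41 0:33/56/32 -2:28/48/28 -4:36/47/34 -6:51/56/47 -8:69/70/64 -10:86/85/80 -12:97/97/90 -14:104/104/97
top 21 green x -2.3 y -100.8
-6 14:228/230/231 12:217/216/217 10:173/162/161 8:122/102/93 6:109/106/96 4:77/95/72 2:59/90/56 0:54/89/51 -2:52/79/48 -4:53/63/47 -6:66/65/59 -8:60/58/53 -10:64/62/60 -12:74/73/72 -14:77/77/77
0 14:237/240/241 12:200/202/200 10:145/128/121 8:128/110/100 6:118/118/103 4:93/113/88 2:65/99/63 0:55/92/53 -2:52/75/48 -4:61/67/55 -6:65/65/59 -8:58/57/52 -10:58/57/54 -12:72/72/71 -14:79/80/80
6 14:238/240/241 12:219/217/217 10:174/162/159 8:129/112/103 6:131/131/120 
[... 708 characters left out ...]
52/43 -6:62/64/57 -8:79/80/73 -10:93/93/86 -12:103/103/96 -14:109/109/101
top 12 green x -4.1 y -102.5
-6 14:229/232/232 12:228/230/231 10:196/198/198 8:136/114/109 6:116/98/90 4:96/101/84 2:73/100/71 0:57/86/54 -2:50/66/45 -4:56/70/52 -6:79/87/74 -8:75/76/68 -10:58/56/52 -12:61/60/57 -14:72/71/70
0 14:235/237/238 12:236/238/239 10:208/203/203 8:160/144/140 6:123/109/99 4:107/113/98 2:74/98/70 0:54/78/49 -2:50/61/44 -4:63/77/59 -6:90/101/85 -8:97/101/90 -10:74/72/67 -12:60/58/55 -14:73/73/72
6 14:237/240/241 12:232/234/235 10:203/202/201 8:144/123/117 6:130/115/107 4:112/120/102 2:83/109/79 0:60/86/56 -2:51/66/45 -4:62/75/56 -6:107/115/100 -8:100/101/91 -10:67/66/60 -12:67/66/64 -14:77/77/76
```

```bash
python3 - <<'E'
from h import *
R=[]
for _ in range(15): R.append(np.array(env.read_force())[:2]@ey); env.sleep(.02)
print('F %.2f'%np.mean(R),(np.array(env.read_tcp_pos())[:2]-O)@ey,env.read_opening(),env.read_joint_vel().round(4))
b=grab('scene'); t=grab('top')
g=lambda i:np.clip(i.astype(float)*1.8,0,255).astype(np.uint8)
i=np.hstack([cv2.resize(g(t['img'][175:211,320:356]),None,fx=11,fy=11,interpolation=2),cv2.resize(g(b['img'][145:181,318:354]),None,fx=11,fy=11,interpolation=2)])
cv2.imwrite('pics/last.png',i[:,:,::-1])
E
```

```text
F 9.16 -188.15352293584212 12.98224463878494 [-0.0019  0.0001 -0.0015 -0.0002  0.0013  0.001   0.0002]
```

View pics/last.png

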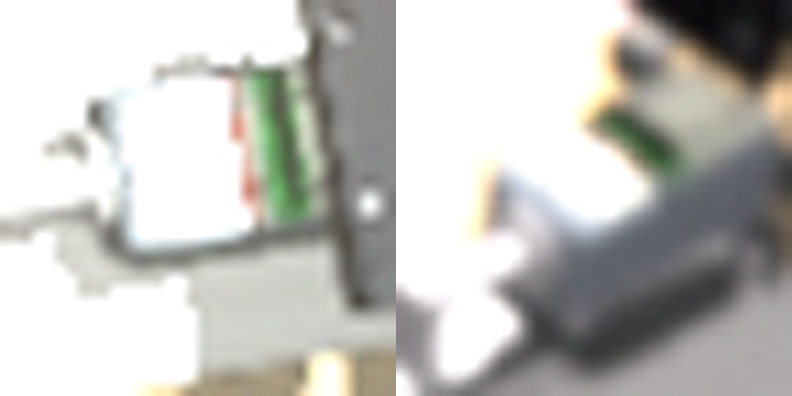

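The pointer shows as a dark line at left half x≈285, inside the green (253–305) and close to its middle, with the red at 243. Force and geometry give 23–24 mm, so I'll nudge 1 mm and hand in.

```bash
python3 - <<'E'
from h import *
env.servo_line(S(-1,-190.7,66),10); env.sleep(.5)
print((np.array(env.read_tcp_pos())[:2]-O)@ey,env.read_opening(),env.read_t())
print(env.finish_job())
E
```

```text
-189.06679132308392 12.913979325736328 35.15
the job is handed in; nothing more can be done
None
```

I handed the job in at 35 s: the blue jumper is seated in both jaws and released, and the gripper is holding the bow handle with the gauge at about 24–25 mm by force and geometry (green-band middle is 25). No verdict came back on hand-in, and I took no picture after the last 1 mm pull.

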